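Overhang a label plate on the bench rest

ROBOT

A 6-joint arm with a two-finger parallel gripper is mounted at the origin on the work surface. World frame = base frame: x ahead of the robot, y to its left, z up, the work surface at z = 0. Lengths are in mm, angles in rad, forces in N, time in s.
With the tool pointing down it reaches from about 275 to 750 mm from the base axis. Payload 10.2 kg.
Tool frame: the origin (TCP) lies midway between the tips of the shut fingers; the grasp point (between the pads) lies 19 mm behind it; z points along the fingers, y is the line along which they close (so a half turn about z gives the same grasp; the last joint's range is limited). The gripper opens to 85 mm and grips with 20 to 120 N. Pads are 22 mm wide; open, the fingers measure 114 mm over their backs; the gripper's body (76 mm by 85 mm) begins 54 mm behind the grasp point. The pads swing forward as they close: fully open they stand 13 mm farther back than shut.
Start: joints at [-1.335, 0.313, 1.498, -0, 1.331, -0.223], TCP at [232.497, -470.719, 231.294] pointing down, gripper open.
Joint ranges: [-2.94, 2.94], [-0.97, 2.17], [0.19, 2.56], [-1.23, 4.37], [0.02, 3.11], [-2.88, 2.88]. Speed limits (rad/s): [2.39, 2.39, 3.01, 3.14, 3.14, 3.14].

INTERFACE

Orientations are given as a unit quaternion [w, x, y, z].
In Python, from plant import robot gives the robot as it stands.
- The arm moves only by the tool send_rows, never from a script. Its arguments are lists of equal length, an entry for each row: "rot": the turn, a rotation vector about the tool's x, y, z in rad, a list of three; "linear": the shift along the tool's x, y, z in m, a list of three; "fingers": the finger opening in m, from 0 to 0.0854. A call has 1 to 10 rows; each row is the pose to reach, as a shift and turn from the pose commanded when the call began, along the tool's axes at that moment; what a row does not reach only later rows make up. A row lasts 1/12 s, in which the tool goes at most 41.7 mm and 7.16 degrees, less where a joint would pass 70% of its speed; a pose out of reach is approached as far as the arm can. A call with a gripper value outside its range is refused whole. The fingers move at their own pace and stop on an object; "force" is the grip in N (left out, the last holds). Time passes only in rows, so rows that repeat a pose let the fingers close. It gives the time, the measured TCP pose, the force, the opening and the grip force at its end, in the units of the state.
- robot.read_state(): the state, without advancing time (a new reading comes with each control period).
- robot.grab_frame(name): name is "scene" or "top"; returns a dict with "frame" (384x512x3 uint8, red, green, blue), "z_map" (384x512 float32, mm along the optical axis (not along the pixel's ray), 0 where there is no reading), "intrinsics" (3x3 intrinsics, pixels), "xyz" and "rotation" of the camera in the world. Camera axes: x right, y up, looking along -z (the intrinsics and any distortion apply to the point x, -y, -z); pixel columns grow to the right and rows downward; lengths in mm; the calibration is good to about 2 mm. A picture is of the moment at which its call begins.
- robot.hand_in(): hands the job in; it is judged then, once.
Trained networks look in the newest picture that a camera, given by its name, has taken for a name from the list of things; names that differ only in an ending like _2 or _b are one class to them, and where a whole thing is asked for, a point or a joint stands for the part that bears it (a point fixed in the world has none). Each returns a list of dicts, best first, with "confidence" (0 to 1); they miss things now and then, are a little off and sometimes report something else, mostly with a low value. They report only what shows in the picture. A call takes as long as a camera call. They do not tell look-alikes from the thing itself.
- robot.boxes_of(camera, thing): "at" ([x, y, z] in mm, in world coordinates, good to about 4 mm: the middle of the surface that is visible of it).
- robot.landmark_of(camera, thing): "at" ([x, y, z] in mm, in world coordinates, good to about 4 mm: a listed point, or the origin of a listed thing).
The state is a dict: "t": time; "joint_pos": joint angles; "joint_velocities": joint speeds; "effort": joint torques, N m; "ee_pos": TCP position; "eef_rot": TCP orientation; "contact_force": force on the tool from outside, world axes, zero at the start; "torque": the same for the moment, N m; "grip_width": finger opening in mm; "grasp_force": force on a finger pad.
Only numpy, scipy, OpenCV 4.12 (cv2) and the standard library are available. Lean on these libraries where they do the work, as an engineer would, in place of code of your own. Each camera call takes 0.05 s, during which the arm holds its last target. There are 200 camera calls.

TASK

With the closed fingertips, push the thin aluminium label plate over the steel bench rest until its far long edge lies flush along the fence and about a third of its length sticks out past the rest's open left end, so that its edge shows for deburring. Only push it: never grip, lift or ram it, keep it flat on the rest and do not let it fall. Leave everything else standing where it is, and finish with the hand clear of everything.

Things in the scene. Friction and masses are not known exactly. Their poses are not given: they have to be found in the camera images.
- plate: Label plate blank: loose flat aluminium plate, 60 mm (its x) by 120 mm (its y) by 5 mm thick, about 0.1 kg (varies), four small rivet holes and a thin border line on top. It lies flat on the rest, somewhat askew, long side roughly along the rest; sliding takes under 3 N and it tips off if half its length overhangs. Origin: centre of its underside.
- rest: Bench rest: fixed dark steel slab on two feet, flat top 50 mm above the counter. Origin on the counter; x across it away from the robot, y along it to the robot's left. Slab: x -70 to +70, y -200 to +160 mm. Low steel fence along its far side. An end cheek at the right end (y -210 to -200 mm) stands 15 mm above the slab. The left end (y +160 mm) and the near side are open.
- rest_end (a point): Point on the rest's top surface where the fence's near face meets the open left end (x +60, y +160, z +50 mm in the rest's axes). The straight fence is 10 mm thick, stands 12 mm above the slab and runs the slab's whole length; its near face is the plane x = +60 mm of the rest.
- ceramic_tube: Bystander: squat white ceramic transmitting tube with steel rings, 74 mm across, 70 mm tall, upright on the counter beside the rest. Origin at the centre of its foot.
- amber_tube: Bystander: amber glass radio tube on a black base, 44 mm across, 95 mm tall, upright on the counter. Origin at the centre of its foot.
- jar: Bystander: small glass jar with a steel cap, 54 mm across, 62 mm tall, upright on the counter. Origin at the centre of its foot.
- socket: Bystander: steel wrench socket, a tube 26 mm across and 32 mm tall, standing on the rest near its right end by the fence. Origin at the centre of its foot.
- wrench: Bystander: steel socket wrench about 185 mm long lying on the counter to the right; its head, 40 mm tall, is at +70 mm along its own x, its handle runs to -x. Origin under the handle.
Not all that is in view belongs to the job. Of the things that look like the plate, the largest one is meant.

How it is judged (in metres and radians):
At the end, for the whole second after the job is handed in: The plate lies at rest, flat on the rest, with 28 to 52 mm of its 120 mm length past the open left end, parallel to the fence within 0.06 rad and at most 3.5 mm from it (at its middle); every bystander is within 15 mm of where it stood (y of plate in the frame of rest between 0.128 and 0.152 m and x of plate in the frame of rest between 0.0265 and 0.034 m and angle between the y axis of plate and the y axis of rest, either way round below 0.06 rad and z of plate in the frame of rest between 0.046 and 0.054 m and angle between plate's own z axis and vertical below 0.04 rad and linear speed of plate below 0.01 m/s and distance of each of ceramic_tube, amber_tube, jar, socket, wrench from where it was at the start of the episode below 0.015 m); the robot touches nothing.
It fails at once if the plate is lifted off the rest (its underside's centre more than 6 mm above it) or tipped (z of plate in the frame of rest above 0.056 m or angle between plate's own z axis and vertical above 0.15 rad).
It fails at once if the plate falls off the rest (z of plate in the frame of rest below 0.04 m).
It fails at once if the plate is gripped or rammed (more than 35 N from the fingers) (contact force between the fingers and plate above 35 N).
It fails at once if a bystander is moved more than 15 mm or tipped (distance of any of ceramic_tube, amber_tube, jar, socket, wrench from where it was at the start of the episode above 0.015 m or angle between any of ceramic_tube, amber_tube, jar, socket, wrench's own z axis and vertical above 0.3 rad).
It also fails if it takes over 70 s, if anything falls off the work surface, if the arm or the gripper's body presses on something with over 40 N, if the wrist force passes 120 N, or if a joint passes its speed limit or range.

## Working session

There is one attempt and no reset: what is moved stays moved. The work goes in short steps, Python scripts to look and compute and a tool call to move; the robot and the scene stay as the last step left them, time stands still between calls to the robot, and variables do not carry over. Pictures are saved under pics/ and viewed, at most 10 in all, crops included, and the job is handed in when it is done.

Besides the shell and the picture viewer there is one more tool, called as a command line: name --argument value ..., lists and objects as JSON in quotes. send_rows: Moves the arm, as the interface text tells. Its arguments: {"type":"object","properties":{"rot":{"type":"array"},"linear":{"type":"array"},"fingers":{"type":"array"},"force":{"type":"number"}},"required":["rot","linear","fingers"]}

```bash
mkdir -p pics; cat > h.py <<'E'
from plant import robot
import numpy as np, cv2
def grab(n,fn=None):
    f=robot.grab_frame(n)
    if fn: cv2.imwrite('pics/'+fn,f['frame'][:,:,::-1])
    return f
def world(f):
    K=np.array(f['intrinsics']);z=f['z_map'];v,u=np.mgrid[:z.shape[0],:z.shape[1]]
    P=np.stack([(u-K[0,2])/K[0,0]*z,-(v-K[1,2])/K[1,1]*z,-z],-1)
    R=np.array(f['rotation'])
    if R.shape!=(3,3):
        from scipy.spatial.transform import Rotation as Ro
        R=Ro.from_quat(np.r_[R[1:],R[0]]).as_matrix()
    W=P@R.T+np.array(f['xyz']); W[z==0]=np.nan
    return W
E
python3 - <<'E'
from h import *
f=grab('top','top1.png');print(f['xyz'],f['rotation'],f['intrinsics'])
g=grab('scene','scene1.png')
for c in('top','scene'):
  for n in ['plate','rest','rest_end','ceramic_tube','amber_tube','jar','socket','wrench']:
    print(c,n,[(np.round(d['at']).tolist(),round(d['confidence'],2)) for d in robot.landmark_of(c,n)])
print(robot.read_state())
E
```

```text
[ 278.29334796   19.30917501 1213.64718039] [ 0.72975314  0.0750641  -0.06999306 -0.67596354] [[466.91950235   0.         259.81446794]
 [  0.         466.91950235 187.29996511]
 [  0.           0.           1.        ]]
top plate [([350.0, 74.0, -3.0], 0.97), ([509.0, 49.0, 50.0], 0.77), ([662.0, 64.0, 4.0], 0.63)]
top rest [([505.0, 66.0, 2.0], 0.7)]
top rest_end [([566.0, 221.0, 50.0], 0.93)]
top ceramic_tube [([519.0, 375.0, 2.0], 0.91), ([503.0, 66.0, 0.0], 0.41)]
top amber_tube [([348.0, 219.0, 5.0], 0.73)]
top jar [([341.0, -78.0, -3.0], 0.5)]
top socket [([541.0, -118.0, 50.0], 0.6)]
top wrench [([472.0, -290.0, 3.0], 0.68)]
scene plate [([351.0, 76.0, -0.0], 0.94), ([664.0, 68.0, 4.0], 0.71), ([507.0, 54.0, 51.0], 0.61)]
scene rest [([503.0, 61.0, 0.0], 0.68)]
scene rest_end [([561.0, 223.0, 49.0], 0.6)]
scene ceramic_tube [([518.0, 375.0, -2.0], 0.88)]
scene amber_tube [([346.0, 224.0, -0.0], 0.66)]
scene jar [([344.0, -79.0, 4.0], 0.91)]
scene socket [([545.0, -116.0, 42.0], 0.41)]
scene wrench [([471.0, -291.0, 3.0], 0.59)]
{'t': 0.9, 'joint_pos': array([-1.33539726e+00,  3.12895618e-01,  1.49767564e+00,  7.62667867e-06,
        1.33102296e+00, -2.23408725e-01]), 'joint_velocities': array([ 0.00114333,  0.00042693, -0.00033466,  0.00076768,  0.00088301,
        0.00144472]), 'effort': array([ 9.82913698e-04, -4.12153244e+01, -2.59896201e+01, -1.29603997e-06,
        5.08093290e-04, -3.64560435e-05]), 'ee_pos': array([ 232.5007729 , -470.72126432,  231.30560164]), 'eef_rot': array([-8.03139876e-07,  9.73802326e-01,  2.27396195e-01,  3.69949749e-06]), 'contact_force': array([-0.46192257, -0.94074594, -0.14033983]), 'torque': array([-0.04693094,  0.00838075,  0.04157547]), 'grasp_force': 0.0, 'grip_width': 85.39658917262064}
```

View pics/top1.png

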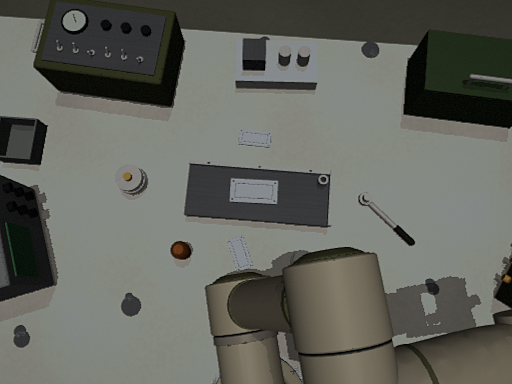

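View pics/scene1.png

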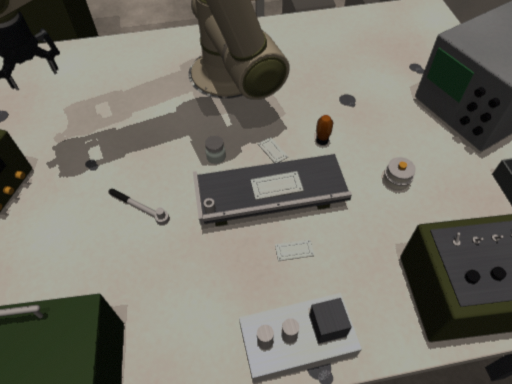

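Three plate look-alikes in the top view: (254,190) on the rest, (255,138) on the counter behind it, and (240,252) on the counter in front. The one at (254,190) fits: it is the largest and the only one on the rest. I'll confirm it in a crop and measure it.

```bash
cat >> h.py <<'E'
def rect(pts):
    (c,s,a)=cv2.minAreaRect(pts.astype(np.float32)); b=cv2.boxPoints((c,s,a))
    e=[b[1]-b[0],b[2]-b[1]]; e=max(e,key=np.linalg.norm); e=e*np.sign(e[1])
    return np.array(c),sorted(s),np.arctan2(-e[0],e[1])   # yaw of long axis from world y
def rects(n):
    f=robot.grab_frame(n);W=world(f);g=f['frame'].astype(int).sum(-1)/3
    roi=(W[...,0]>380)&(W[...,0]<620)&(W[...,1]>-200)&(W[...,1]<310)
    slab=roi&(W[...,2]>35)&(W[...,2]<75)
    pl=(roi&(W[...,2]>46)&(W[...,2]<63)&(g>115)).astype(np.uint8)
    k,l,st,_=cv2.connectedComponentsWithStats(pl)
    i=1+np.argmax(st[1:,4]); p=l==i
    return f,W,rect(W[slab][:,:2]),rect(W[p][:,:2]),np.median(W[p][:,2]),p,slab
E
python3 - <<'E'
from h import *
for n in('top','scene'):
    f,W,s,p,z,m,sl=rects(n)
    print(n,'slab',s,'plate',p,z,m.sum()); 
    dark=sl&(W[...,2]<53)&~m; print('slab top z',np.median(W[dark][:,2]))
    im=f['frame'][:,:,::-1].copy()
    im[m^cv2.erode(m.astype(np.uint8),np.ones((3,3))).astype(bool)]=(0,0,255)
    a=im[120:275,170:340] if n=='top' else im[130:270,180:360]
    cv2.imwrite(f'pics/crop_{n}.png',cv2.resize(a,None,fx=3.5,fy=3.5,interpolation=2))
a=cv2.imread('pics/crop_top.png');b=cv2.imread('pics/crop_scene.png')
E
```

```text
top slab (array([505.94146729,  39.13319397]), [141.36595153808594, 370.4786071777344], np.float32(-0.0054559465)) plate (array([508.99975586,  52.65215683]), [60.0067253112793, 119.10735321044922], np.float32(0.008721298)) 56.02684749124796 1011
slab top z 50.48161715782703
scene slab (array([504.14663696,  39.8122406 ]), [146.26625061035156, 371.08441162109375], np.float32(-0.011179791)) plate (array([503.58770752,  55.41606903]), [67.85231018066406, 121.420166015625], np.float32(0.029333413)) 54.705362502645244 967
slab top z 49.587093156279025
```

View pics/crop_top.png

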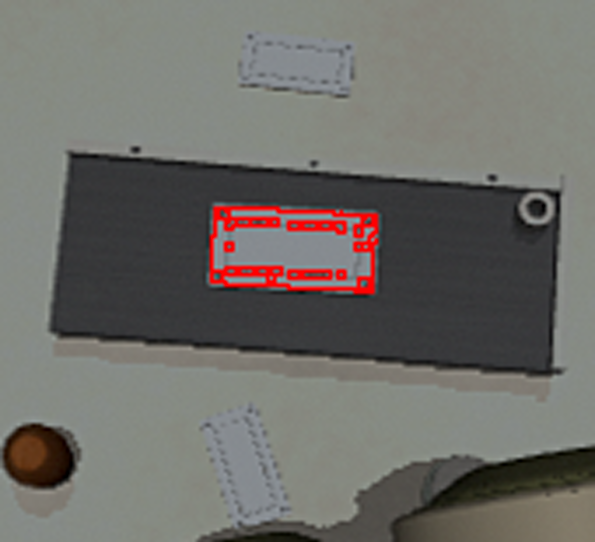

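View pics/crop_scene.png

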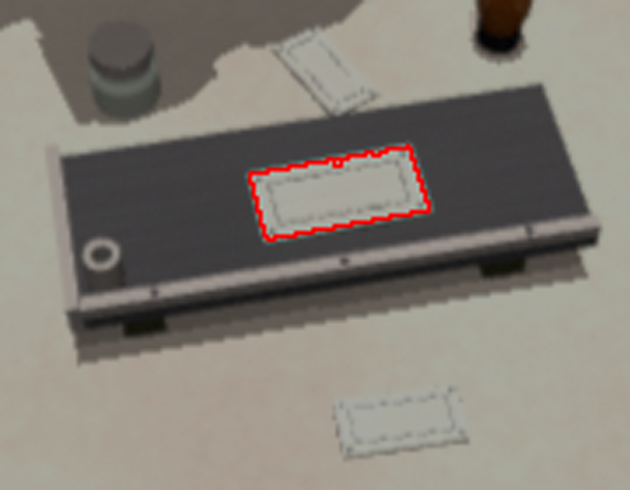

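The crops confirm it: the red-outlined plate on the rest measures 60 x 120 mm, and both counter pieces are visibly smaller. The rest origin is at about (506, 64) with yaw about -0.008. The plate centre is at about (508, 53) with yaw about +0.015. Moving there with the fingers closing.

send_rows --rot '[[0, 0, 0.046], [0, 0, 0.092], [0, 0, 0.138], [0, 0, 0.184], [0, 0, 0.23], [0, 0, 0.276], [0, 0, 0.322], [0, 0, 0.368], [0, 0, 0.414], [0, 0, 0.46]]' --linear '[[0.0306, -0.0185, 0], [0.0612, -0.037, 0], [0.0918, -0.0555, 0], [0.1224, -0.074, 0], [0.153, -0.0925, 0], [0.1836, -0.111, 0], [0.2142, -0.1295, 0], [0.2448, -0.148, 0], [0.2754, -0.1665, 0], [0.306, -0.185, 0]]' --fingers '[0, 0, 0, 0, 0, 0, 0, 0, 0, 0]' --force 20

```text
t: 1.83
ee_pos: [425.6, -167.7, 231.5]
eef_rot: [0.0, 1.0, -0.002, 0.0]
contact_force: [0.9, -0.3, 0.6]
grip_width: 0.0
grasp_force: 0.0
```

send_rows --rot '[[0, 0, 0], [0, 0, 0], [0, 0, 0], [0, 0, 0], [0, 0, 0], [0, 0, 0], [0, 0, 0], [0, 0, 0], [0, 0, 0], [0, 0, 0]]' --linear '[[0.021, -0.032, 0], [0.042, -0.064, 0], [0.063, -0.096, 0], [0.083, -0.128, 0], [0.083, -0.128, 0.03], [0.083, -0.128, 0.06], [0.083, -0.128, 0.09], [0.083, -0.128, 0.12], [0.083, -0.128, 0.145], [0.083, -0.128, 0.15]]' --fingers '[0, 0, 0, 0, 0, 0, 0, 0, 0, 0]'

```text
t: 2.67
ee_pos: [506.1, -40.8, 77.7]
eef_rot: [-0.001, 1.0, -0.001, -0.003]
contact_force: [-0.3, 1.0, -1.0]
grip_width: -0.3
grasp_force: 0.0
```

send_rows --rot '[[0, 0, 0], [0, 0, 0], [0, 0, 0], [0, 0, 0], [0, 0, 0]]' --linear '[[0, 0, 0.01], [0, 0, 0.016], [0, 0, 0.02], [0, 0, 0.024], [0, 0, 0.024]]' --fingers '[0, 0, 0, 0, 0]'

```text
t: 3.08
ee_pos: [508.2, -41.5, 57.3]
eef_rot: [0.0, 1.0, -0.001, 0.0]
contact_force: [-0.0, 1.0, -0.0]
grip_width: 0.0
grasp_force: 0.0
```

```bash
python3 - <<'E'
from h import *
print(robot.read_state()['ee_pos'])
im=grab('top')['frame'][:,:,::-1];a=cv2.resize(im[120:270,170:340],None,fx=2.3,fy=3.5*2.3/3.5)
b=cv2.resize(grab('scene')['frame'][120:270,180:360,::-1],None,fx=2.3,fy=2.3)
c=np.zeros((max(a.shape[0],b.shape[0]),800,3),np.uint8);c[:a.shape[0],:390]=a[:,:390];c[:b.shape[0],392:392+408]=b[:,:408]
cv2.imwrite('pics/c2.png',c)
E
```

```text
[508.17983745 -41.47025351  57.34238802]
```

View pics/c2.png

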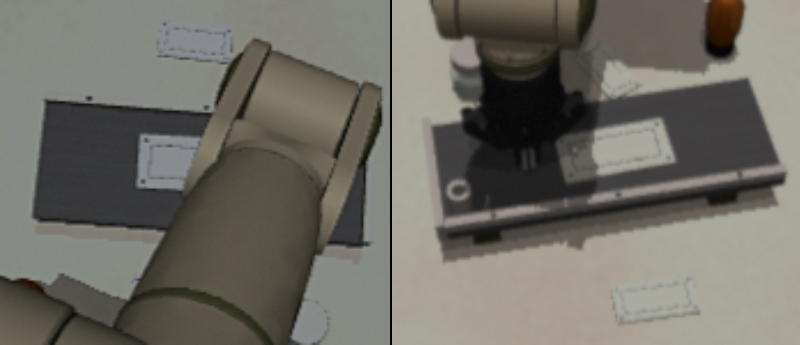

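Right view: the closed fingertips at (527,155) stand just right of the plate's right end at (565,160). Lowering, then pushing gently towards +y.

send_rows --rot '[[0, 0, 0], [0, 0, 0], [0, 0, 0], [0, 0, 0], [0, 0, 0], [0, 0, 0], [0, 0, 0], [0, 0, 0], [0, 0, 0], [0, 0, 0]]' --linear '[[0, 0, 0.002], [0, 0, 0.004], [0, 0, 0.005], [0, -0.004, 0.005], [0, -0.008, 0.005], [0, -0.012, 0.005], [0, -0.016, 0.005], [0, -0.02, 0.005], [0, -0.024, 0.005], [0, -0.028, 0.005]]' --fingers '[0, 0, 0, 0, 0, 0, 0, 0, 0, 0]'

```text
t: 4.02
ee_pos: [508.1, -12.9, 52.3]
eef_rot: [0.0, 1.0, -0.0, -0.0]
contact_force: [0.9, -0.1, 0.4]
grip_width: -0.2
grasp_force: 0.1
```

send_rows --rot '[[0, 0, 0], [0, 0, 0], [0, 0, 0], [0, 0, 0], [0, 0, 0], [0, 0, 0], [0, 0, 0], [0, 0, 0], [0, 0, 0], [0, 0, 0]]' --linear '[[0, -0.003, 0], [0, -0.007, 0], [0, -0.011, 0], [0, -0.015, 0], [0, -0.019, 0], [0, -0.023, 0], [0, -0.027, 0], [0, -0.031, 0], [0, -0.035, 0], [0, -0.038, 0]]' --fingers '[0, 0, 0, 0, 0, 0, 0, 0, 0, 0]'

```text
t: 4.85
ee_pos: [508.2, 25.0, 52.3]
eef_rot: [-0.0, 1.0, -0.001, 0.0]
contact_force: [-0.4, -1.1, 0.4]
grip_width: 0.0
grasp_force: 0.5
```

```bash
python3 - <<'E'
from h import *
s=robot.read_state();print(s['ee_pos'],s['contact_force'])
for n in('top','scene'):
    f,W,sl,p,z,m,_=rects(n);print(n,p,z,m.sum(), W[m][:,1].min(),W[m][:,1].max())
E
```

```text
[508.15615945  25.03751018  52.31685222] [-0.3585977  -1.14215444  0.419925  ]
top (array([511.06793213, 140.18515015]), [20.721332550048828, 57.36727523803711], np.float32(1.555068)) 56.23902866867252 140 129.46532064183438 150.86786623243955
scene (array([505.56005859, 123.81636047]), [62.0225715637207, 66.69917297363281], np.float32(-1.5502216)) 54.69382088028533 453 92.70829849223314 155.1275437595703
```

The plate slides at about 1 N, with its centre about 68 mm ahead of the TCP. 107 mm to go.

send_rows --rot '[[0, 0, 0], [0, 0, 0], [0, 0, 0], [0, 0, 0], [0, 0, 0], [0, 0, 0], [0, 0, 0], [0, 0, 0], [0, 0, 0], [0, 0, 0]]' --linear '[[0, -0.004, 0], [0, -0.008, 0], [0, -0.012, 0], [0, -0.016, 0], [0, -0.02, 0], [0, -0.024, 0], [0, -0.028, 0], [0, -0.032, 0], [0, -0.036, 0], [0, -0.04, 0]]' --fingers '[0, 0, 0, 0, 0, 0, 0, 0, 0, 0]'

```text
t: 5.78
ee_pos: [508.2, 65.0, 52.3]
eef_rot: [-0.0, 1.0, -0.001, -0.0]
contact_force: [-0.1, 0.4, -0.2]
grip_width: -0.1
grasp_force: 0.2
```

send_rows --rot '[[0, 0, 0], [0, 0, 0], [0, 0, 0], [0, 0, 0], [0, 0, 0], [0, 0, 0], [0, 0, 0], [0, 0, 0], [0, 0, 0], [0, 0, 0]]' --linear '[[0, -0.004, 0], [0, -0.008, 0], [0, -0.012, 0], [0, -0.016, 0], [0, -0.02, 0], [0, -0.024, 0], [0, -0.028, 0], [0, -0.032, 0], [0, -0.036, 0], [0, -0.04, 0]]' --fingers '[0, 0, 0, 0, 0, 0, 0, 0, 0, 0]'

```text
t: 6.62
ee_pos: [508.2, 105.0, 52.3]
eef_rot: [-0.0, 1.0, -0.001, -0.0]
contact_force: [1.3, -0.9, -0.3]
grip_width: -0.0
grasp_force: 0.2
```

send_rows --rot '[[0, 0, 0], [0, 0, 0], [0, 0, 0], [0, 0, 0], [0, 0, 0], [0, 0, 0], [0, 0, 0], [0, 0, 0], [0, 0, 0], [0, 0, 0]]' --linear '[[0, -0.004, 0], [0, -0.008, 0], [0, -0.012, 0], [0, -0.015, 0], [0, -0.018, 0], [0, -0.02, 0], [0, -0.021, 0], [0, -0.022, 0], [0, -0.022, 0], [0, -0.022, 0]]' --fingers '[0, 0, 0, 0, 0, 0, 0, 0, 0, 0]'

```text
t: 7.45
ee_pos: [508.3, 126.6, 52.3]
eef_rot: [-0.0, 1.0, -0.001, 0.0]
contact_force: [0.4, -0.1, 0.3]
grip_width: -0.2
grasp_force: 0.0
```

send_rows --rot '[[0, 0, 0], [0, 0, 0], [0, 0, 0], [0, 0, 0], [0, 0, 0], [0, 0, 0], [0, 0, 0], [0, 0, 0], [0, 0, 0], [0, 0, 0]]' --linear '[[0, 0.004, 0], [0, 0.01, 0], [0, 0.02, 0], [0, 0.03, 0], [0, 0.04, -0.02], [-0.03, 0.05, -0.03], [-0.06, 0.06, -0.04], [-0.09, 0.07, -0.05], [-0.1, 0.08, -0.05], [-0.1, 0.08, -0.05]]' --fingers '[0, 0, 0, 0, 0, 0, 0, 0, 0, 0]'

```text
t: 8.28
ee_pos: [406.6, 45.1, 102.8]
eef_rot: [0.0, 1.0, -0.002, 0.0]
contact_force: [-0.3, -0.2, -1.0]
grip_width: 0.1
grasp_force: 0.0
```

```bash
python3 - <<'E'
from h import *
s=robot.read_state();print(s['ee_pos'],s['contact_force'])
for n in('top','scene'):
    f,W,sl,p,z,m,_=rects(n);print(n,sl,p,z,m.sum())
    print([np.round(d['at']).tolist() for d in robot.landmark_of(n,'plate')],[np.round(d['at']).tolist() for d in robot.landmark_of(n,'rest_end')])
    im=f['frame'][:,:,::-1];a=im[120:270,170:340] if n=='top' else im[120:270,190:360]
    a=cv2.resize(a,None,fx=2.3,fy=2.3); c=np.hstack([c,a]) if n=='scene' else a
cv2.imwrite('pics/c3.png',c)
E
```

```text
[406.55631556  45.11805739 102.78828967] [-0.267946   -0.18365059 -0.9788056 ]
top (array([506.16674805,  53.36257935]), [141.23846435546875, 400.6023864746094], np.float32(-0.004540297)) (array([510.80630493, 193.89251709]), [58.8945198059082, 119.48274993896484], np.float32(-0.0029071274)) 56.10103668679801 932
[[512.0, 190.0, 49.0], [661.0, 68.0, 3.0]] [[568.0, 221.0, 50.0]]
scene (array([504.67907715,  54.52090454]), [145.74302673339844, 399.9704284667969], np.float32(-0.007612331)) (array([505.75854492, 194.69493103]), [68.3968505859375, 119.39485931396484], np.float32(-0.014057047)) 55.03024978299595 922
[[354.0, 80.0, 3.0], [509.0, 192.0, 50.0], [666.0, 63.0, -2.0]] [[563.0, 222.0, 51.0]]
```

View pics/c3.png

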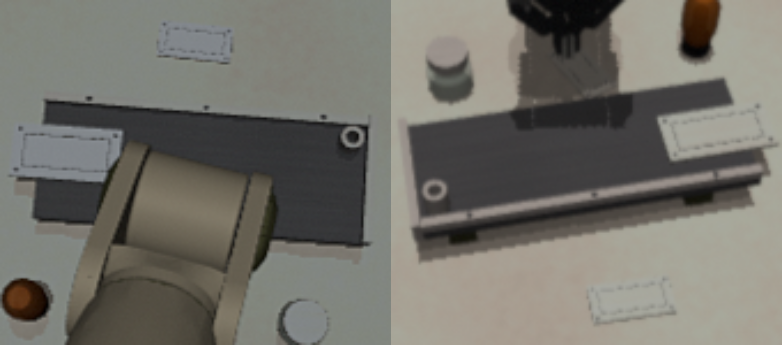

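The plate at (65,152) in the left panel is square to the fence and overhangs about 30 mm. I'll add 9 mm in y, then push it to the fence.

send_rows --rot '[[0, 0, 0], [0, 0, 0], [0, 0, 0], [0, 0, 0], [0, 0, 0], [0, 0, 0], [0, 0, 0], [0, 0, 0], [0, 0, 0], [0, 0, 0]]' --linear '[[0.03, -0.015, 0], [0.06, -0.03, 0], [0.09, -0.045, 0], [0.102, -0.055, 0], [0.102, -0.055, 0.02], [0.102, -0.055, 0.04], [0.102, -0.055, 0.046], [0.102, -0.055, 0.05], [0.102, -0.055, 0.05], [0.102, -0.055, 0.05]]' --fingers '[0, 0, 0, 0, 0, 0, 0, 0, 0, 0]'

```text
t: 9.42
ee_pos: [510.7, 101.6, 53.0]
eef_rot: [-0.0, 1.0, -0.001, 0.0]
contact_force: [0.2, 0.4, 0.5]
grip_width: -0.1
grasp_force: 0.0
```

send_rows --rot '[[0, 0, 0], [0, 0, 0], [0, 0, 0], [0, 0, 0], [0, 0, 0], [0, 0, 0], [0, 0, 0], [0, 0, 0], [0, 0, 0], [0, 0, 0]]' --linear '[[0, -0.006, 0], [0, -0.012, 0], [0, -0.016, 0], [0, -0.02, 0], [0, -0.023, 0], [0, -0.026, 0], [0, -0.029, 0], [0, -0.031, 0], [0, -0.033, 0], [0, -0.034, 0]]' --fingers '[0, 0, 0, 0, 0, 0, 0, 0, 0, 0]'

```text
t: 10.25
ee_pos: [510.4, 135.7, 52.4]
eef_rot: [0.0, 1.0, -0.001, 0.0]
contact_force: [-0.1, -1.7, 1.1]
grip_width: 0.1
grasp_force: 0.8
```

send_rows --rot '[[0, 0, 0], [0, 0, 0], [0, 0, 0], [0, 0, 0], [0, 0, 0], [0, 0, 0], [0, 0, 0], [0, 0, 0], [0, 0, 0], [0, 0, 0]]' --linear '[[0, 0.006, 0], [0, 0.02, 0], [0, 0.025, -0.02], [-0.02, 0.025, -0.05], [-0.05, 0.02, -0.05], [-0.075, 0.01, -0.05], [-0.075, -0.02, -0.05], [-0.075, -0.05, -0.05], [-0.075, -0.066, -0.05], [-0.075, -0.066, -0.05]]' --fingers '[0, 0, 0, 0, 0, 0, 0, 0, 0, 0]'

```text
t: 11.08
ee_pos: [435.0, 203.6, 102.3]
eef_rot: [-0.0, 1.0, 0.001, 0.0]
contact_force: [-0.0, 0.1, 0.1]
grip_width: -0.1
grasp_force: 0.0
```

```bash
python3 - <<'E'
from h import *
s=robot.read_state();print(s['ee_pos'],s['contact_force'])
for n in('top','scene'):
    f,W,sl,p,z,m,_=rects(n);print(n,p,z,m.sum())
E
```

```text
[435.03805322 203.63384729 102.32862309] [-0.0296084   0.1278952   0.14708882]
top (array([518.1227417, 161.3449707]), [36.18074417114258, 46.93832778930664], np.float32(-1.4998229)) 55.51008986473278 166
scene (array([509.17706299, 203.7961731 ]), [62.63969421386719, 119.28628540039062], np.float32(-0.01747645)) 54.9839132848287 682
```

Plate centre is at y ≈ 203.5, good. Lowering, then pushing towards the fence.

send_rows --rot '[[0, 0, 0], [0, 0, 0], [0, 0, 0], [0, 0, 0], [0, 0, 0], [0, 0, 0], [0, 0, 0], [0, 0, 0], [0, 0, 0], [0, 0, 0]]' --linear '[[0, 0.002, 0.02], [0, 0.002, 0.04], [0, 0.002, 0.046], [0, 0.002, 0.05], [0, 0.002, 0.05], [0.006, 0.002, 0.05], [0.012, 0.002, 0.05], [0.018, 0.002, 0.05], [0.024, 0.002, 0.05], [0.028, 0.002, 0.05]]' --fingers '[0, 0, 0, 0, 0, 0, 0, 0, 0, 0]'

```text
t: 12.02
ee_pos: [464.5, 199.6, 52.6]
eef_rot: [-0.0, 1.0, -0.001, 0.001]
contact_force: [0.4, 0.2, 0.4]
grip_width: 0.0
grasp_force: 0.0
```

send_rows --rot '[[0, 0, 0], [0, 0, 0], [0, 0, 0], [0, 0, 0], [0, 0, 0], [0, 0, 0], [0, 0, 0], [0, 0, 0], [0, 0, 0]]' --linear '[[0.003, 0, 0], [0.006, 0, 0], [0.009, 0, 0], [0.012, 0, 0], [0.015, 0, 0], [0.018, 0, 0], [0.021, 0, 0], [0.023, 0, 0], [0.024, 0, 0]]' --fingers '[0, 0, 0, 0, 0, 0, 0, 0, 0]'

```text
t: 12.77
ee_pos: [487.7, 199.6, 52.3]
eef_rot: [-0.0, 1.0, -0.001, 0.0]
contact_force: [-1.5, 0.6, -0.5]
grip_width: -0.0
grasp_force: 0.5
```

```bash
python3 - <<'E'
from h import *
s=robot.read_state();print(s['ee_pos'],s['contact_force'])
for n in('top','scene'):
    f,W,sl,p,z,m,_=rects(n);print(n,p,z,m.sum(),np.percentile(W[m][:,0],[1,99]))
E
```

```text
[487.68306514 199.57060543  52.28381862] [-1.50946509  0.57853894 -0.51167103]
top (array([571.74133301, -55.06939697]), [8.000364303588867, 54.150089263916016], np.float32(-0.03960706)) 61.204922158129534 36 [567.26659992 576.32360638]
scene (array([556.64251709, 213.92337036]), [33.864356994628906, 95.37036895751953], np.float32(0.15528348)) 55.21185622316523 279 [537.26947133 573.12749008]
```

send_rows --rot '[[0, 0, 0], [0, 0, 0], [0, 0, 0], [0, 0, 0]]' --linear '[[0.001, 0, 0], [0.002, 0, 0], [0.003, 0, 0], [0.003, 0, 0]]' --fingers '[0, 0, 0, 0]'

```text
t: 13.2
ee_pos: [490.5, 199.6, 52.3]
eef_rot: [-0.0, 1.0, -0.001, 0.0]
contact_force: [-0.9, 0.0, -0.8]
grip_width: -0.3
grasp_force: 0.2
```

send_rows --rot '[[0, 0, 0], [0, 0, 0], [0, 0, 0]]' --linear '[[0.001, 0, 0], [0.002, 0, 0], [0.002, 0, 0]]' --fingers '[0, 0, 0]'

```text
t: 13.45
ee_pos: [492.6, 199.6, 52.3]
eef_rot: [-0.0, 1.0, -0.001, 0.0]
contact_force: [-0.5, 1.1, -0.2]
grip_width: -0.5
grasp_force: 0.2
```

send_rows --rot '[[0, 0, 0], [0, 0, 0], [0, 0, 0]]' --linear '[[0.0005, 0, 0], [0.001, 0, 0], [0.001, 0, 0]]' --fingers '[0, 0, 0]'

```text
t: 13.7
ee_pos: [493.1, 199.5, 52.2]
eef_rot: [0.0, 1.0, -0.001, -0.0]
contact_force: [-2.6, 0.3, 0.4]
grip_width: -0.1
grasp_force: 1.2
```

send_rows --rot '[[0, 0, 0], [0, 0, 0], [0, 0, 0]]' --linear '[[0.0005, 0, 0], [0.001, 0, 0], [0.001, 0, 0]]' --fingers '[0, 0, 0]'

```text
t: 13.95
ee_pos: [493.4, 199.5, 52.1]
eef_rot: [0.0, 1.0, -0.001, -0.001]
contact_force: [-6.2, -1.3, 3.2]
grip_width: 0.1
grasp_force: 3.3
```

```bash
python3 - <<'E'
from h import *
s=robot.read_state();print(s['ee_pos'],s['contact_force'])
f=grab('scene');cv2.imwrite('pics/c4.png',cv2.resize(f['frame'][140:230,260:370,::-1],None,fx=6,fy=6,interpolation=2))
E
```

```text
[493.43394825 199.52039892  52.08135971] [-6.20692565 -1.30943089  3.17521118]
```

View pics/c4.png

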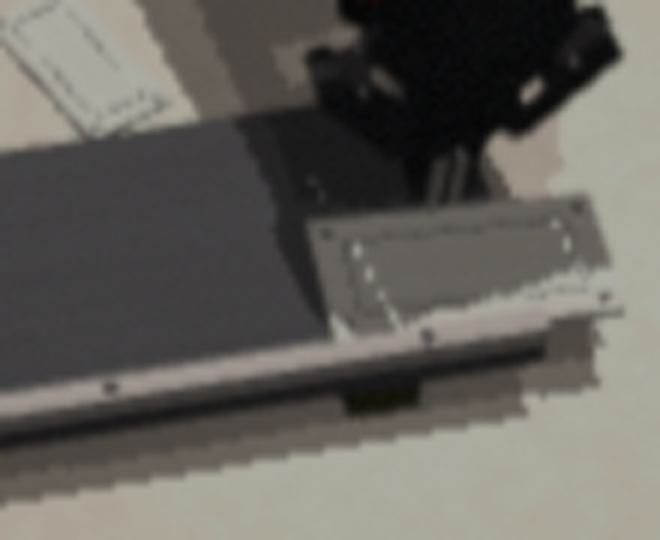

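The force rose to 6 N and the motion stalled. In the picture the plate's far edge runs along the fence, from (335,340) to (620,300), and the left end overhangs. Backing off along -x and checking.

send_rows --rot '[[0, 0, 0], [0, 0, 0], [0, 0, 0], [0, 0, 0], [0, 0, 0], [0, 0, 0], [0, 0, 0], [0, 0, 0], [0, 0, 0], [0, 0, 0]]' --linear '[[-0.003, 0, 0], [-0.01, 0, 0], [-0.025, 0, 0], [-0.045, 0, -0.02], [-0.06, 0, -0.05], [-0.06, 0.03, -0.08], [-0.07, 0.06, -0.11], [-0.08, 0.09, -0.14], [-0.09, 0.12, -0.15], [-0.1, 0.15, -0.15]]' --fingers '[0, 0, 0, 0, 0, 0, 0, 0, 0, 0]'

```text
t: 14.83
ee_pos: [394.6, 48.4, 205.2]
eef_rot: [0.001, 1.0, -0.0, 0.004]
contact_force: [0.6, 0.1, -0.3]
grip_width: 0.2
grasp_force: 0.0
```

send_rows --rot '[[0, 0, 0], [0, 0, 0], [0, 0, 0], [0, 0, 0], [0, 0, 0], [0, 0, 0], [0, 0, 0], [0, 0, 0], [0, 0, 0], [0, 0, 0]]' --linear '[[0, 0.03, 0], [0, 0.06, 0], [0, 0.09, 0], [0, 0.12, 0], [0, 0.15, 0], [0, 0.18, 0], [0, 0.21, 0], [0, 0.23, 0], [0, 0.23, 0], [0, 0.23, 0]]' --fingers '[0, 0, 0, 0, 0, 0, 0, 0, 0, 0]'

```text
t: 15.67
ee_pos: [393.7, -180.6, 202.1]
eef_rot: [0.0, 1.0, -0.001, 0.0]
contact_force: [0.6, 0.5, -0.3]
grip_width: -0.1
grasp_force: 0.0
```

```bash
python3 - <<'E'
from h import *
s=robot.read_state();print(s['ee_pos'],s['contact_force'])
for n in('top','scene'):
    f,W,sl,p,z,m,_=rects(n);print(n,sl,p,z,m.sum())
    for t in ['plate','ceramic_tube','amber_tube','jar','socket','wrench']:
        print(t,[np.round(d['at']).tolist() for d in robot.landmark_of(n,t)])
    im=f['frame'][:,:,::-1];a=im[140:240,160:260] if n=='top' else im[140:240,270:370]
    a=cv2.resize(a,None,fx=4,fy=4,interpolation=2); c=np.hstack([c,a]) if n=='scene' else a
cv2.imwrite('pics/c5.png',c)
E
```

```text
[ 393.67869085 -180.56003248  202.1412661 ] [ 0.63606648  0.48120125 -0.34920255]
top (array([506.23397827,  57.52157593]), [142.4144744873047, 408.1434631347656], np.float32(-0.0021674836)) (array([536.12384033, 200.56225586]), [60.56305694580078, 120.7345199584961], np.float32(-0.046901744)) 56.05927632816122 1008
plate [[353.0, 77.0, 0.0], [535.0, 198.0, 52.0], [665.0, 65.0, 3.0]]
ceramic_tube [[522.0, 376.0, 2.0], [506.0, 62.0, 2.0]]
amber_tube [[346.0, 219.0, 2.0]]
jar [[344.0, -77.0, -6.0]]
socket [[541.0, -119.0, 48.0]]
wrench []
scene (array([504.58398438,  57.99052429]), [145.77035522460938, 407.8097229003906], np.float32(0.002339727)) (array([533.72955322, 156.6960144 ]), [80.37361907958984, 210.5171661376953], np.float32(-0.002097642)) 55.157932375450855 1138
plate [[664.0, 67.0, 3.0], [530.0, 199.0, 50.0], [354.0, 78.0, -4.0]]
ceramic_tube [[519.0, 377.0, -4.0], [547.0, -120.0, 44.0]]
amber_tube [[346.0, 224.0, -5.0]]
jar [[344.0, -79.0, 3.0]]
socket [[545.0, -117.0, 41.0]]
wrench []
```

View pics/c5.png

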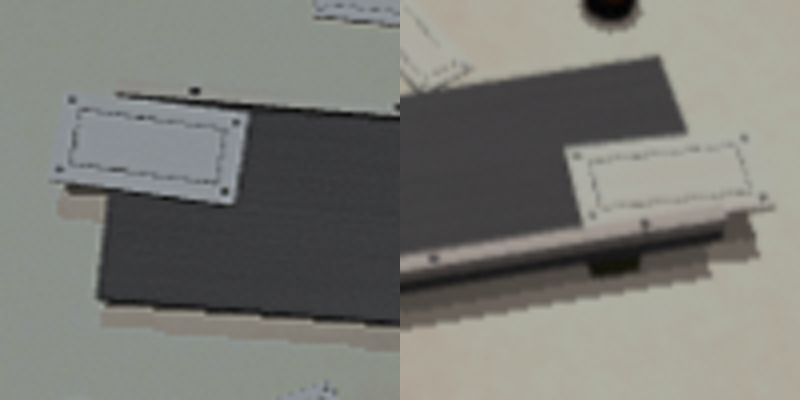

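The top view hints that the plate is a little clockwise of the fence. I'll measure that with line fits.

```bash
cat >> h.py <<'E'
from scipy.spatial.transform import Rotation as Ro
def plane(f,u,v,z):
    K=np.array(f['intrinsics']);q=f['rotation'];R=Ro.from_quat(np.r_[q[1:],q[0]]).as_matrix()
    d=np.stack([(u-K[0,2])/K[0,0],-(v-K[1,2])/K[1,1],-np.ones_like(u)],-1)@R.T
    o=np.array(f['xyz']);return o+d*((z-o[2])/d[...,2])[...,None]
def edge(f,p0,p1,z,half=5,n=60):
    """subpixel strongest gradient across world edge p0-p1 at height z; returns fitted line"""
    K=np.array(f['intrinsics']);q=f['rotation'];R=Ro.from_quat(np.r_[q[1:],q[0]]).as_matrix()
    g=cv2.GaussianBlur(cv2.cvtColor(f['frame'],cv2.COLOR_RGB2GRAY).astype(np.float32),(0,0),0.7)
    p0,p1=np.array(p0,float),np.array(p1,float);t=(p1-p0)/np.linalg.norm(p1-p0);nn=np.array([-t[1],t[0]])
    s=np.arange(-half,half+.01,.25);P=p0+(p1-p0)*np.linspace(0,1,n)[:,None]
    X=P[:,None]+s[None,:,None]*nn;X=np.concatenate([X,np.full(X.shape[:2]+(1,),z)],-1)
    c=(X-np.array(f['xyz']))@R
    u=(K[0,0]*c[...,0]/-c[...,2]+K[0,2]).astype(np.float32);v=(-K[1,1]*c[...,1]/-c[...,2]+K[1,2]).astype(np.float32)
    G=np.abs(np.gradient(cv2.remap(g,u,v,cv2.INTER_LINEAR),axis=1));w=G**2
    off=(w*s).sum(1)/w.sum(1);Q=P+off[:,None]*nn
    l=cv2.fitLine(Q.astype(np.float32),cv2.DIST_HUBER,0,.01,.01).ravel()
    d=l[:2]*np.sign(l[1]);yaw=np.arctan2(-d[0],d[1]);return yaw,l[2:],np.std((Q-l[2:])@np.array([-l[1],l[0]]))
E
python3 - <<'E'
from h import *
f=grab('top')
print('slab near',edge(f,(435.5,-80),(436,120),50))
print('fence top near?',edge(f,(567,-90),(567,120),62,4))
print('fence far',edge(f,(576,-90),(576,120),62,6))
for i in range(2):
  print('plate near',edge(f,(504,150),(507,250),55))
  print('plate near R',edge(f,(503.5,150),(505,215),55))
print('plate far overhang',edge(f,(567,229),(568,256),55))
print('plate far on rest',edge(f,(563,150),(566,218),55))
print('plate left',edge(f,(510,261),(562,259),55)); print('plate right',edge(f,(510,142),(558,140),55)); print('slab left',edge(f,(440,224),(495,224),50))
E
```

```text
slab near (np.float32(-0.0060103694), array([433.27948 ,  31.531672], dtype=float32), np.float64(0.2798164293936363))
fence top near? (np.float32(-0.0047648707), array([566.63824 ,  27.101696], dtype=float32), np.float64(0.20591084681848806))
fence far (np.float32(0.0030760325), array([570.8397  ,  30.305086], dtype=float32), np.float64(1.3230435218027534))
plate near (np.float32(-0.045091584), array([506.59644, 219.9851 ], dtype=float32), np.float64(0.5027330086834552))
plate near R (np.float32(-0.06489249), array([505.56668, 191.17764], dtype=float32), np.float64(0.21178789481747723))
plate near (np.float32(-0.045091584), array([506.59644, 219.9851 ], dtype=float32), np.float64(0.5027330086834552))
plate near R (np.float32(-0.06489249), array([505.56668, 191.17764], dtype=float32), np.float64(0.21178789481747723))
plate far overhang (np.float32(-0.030033426), array([565.3663, 242.5332], dtype=float32), np.float64(1.204837276910356))
plate far on rest (np.float32(-0.04523702), array([565.626 , 187.8766], dtype=float32), np.float64(0.3107023616146984))
plate left (np.float32(1.5538071), array([535.1045, 258.2281], dtype=float32), np.float64(1.5083154191032786))
plate right (np.float32(1.50322), array([533.9517 , 139.84174], dtype=float32), np.float64(0.17689585532726357))
slab left (np.float32(1.5667595), array([474.77118, 223.1846 ], dtype=float32), np.float64(0.13067404809815922))
```

The plate is about 0.05 rad clockwise: its right end stands about 4 mm off the fence. I'll push gently on the right part of the near edge, at y ≈ 160.

send_rows --rot '[[0, 0, 0], [0, 0, 0], [0, 0, 0], [0, 0, 0], [0, 0, 0], [0, 0, 0], [0, 0, 0], [0, 0, 0], [0, 0, 0], [0, 0, 0]]' --linear '[[0.005, -0.034, 0], [0.01, -0.068, 0], [0.015, -0.102, 0], [0.02, -0.136, 0], [0.025, -0.17, 0], [0.03, -0.204, 0], [0.035, -0.238, 0], [0.04, -0.272, 0], [0.046, -0.306, 0], [0.046, -0.34, 0]]' --fingers '[0, 0, 0, 0, 0, 0, 0, 0, 0, 0]'

```text
t: 17.25
ee_pos: [440.7, 161.4, 202.3]
eef_rot: [-0.0, 1.0, -0.001, 0.0]
contact_force: [0.3, -0.4, 0.2]
grip_width: -0.4
grasp_force: 0.0
```

send_rows --rot '[[0, 0, 0], [0, 0, 0], [0, 0, 0], [0, 0, 0], [0, 0, 0], [0, 0, 0], [0, 0, 0], [0, 0, 0]]' --linear '[[0, 0, 0.03], [0, 0, 0.06], [0, 0, 0.09], [0, 0, 0.12], [0, 0, 0.135], [0, 0, 0.144], [0, 0, 0.147], [0, 0, 0.147]]' --fingers '[0, 0, 0, 0, 0, 0, 0, 0]'

```text
t: 17.92
ee_pos: [440.5, 159.6, 55.4]
eef_rot: [0.0, 1.0, -0.001, -0.0]
contact_force: [0.6, -0.3, -0.3]
grip_width: -0.4
grasp_force: 0.0
```

send_rows --rot '[[0, 0, 0], [0, 0, 0], [0, 0, 0], [0, 0, 0], [0, 0, 0], [0, 0, 0], [0, 0, 0], [0, 0, 0], [0, 0, 0], [0, 0, 0]]' --linear '[[0, 0, 0.002], [0.005, 0, 0.003], [0.013, 0, 0.003], [0.021, 0, 0.003], [0.029, 0, 0.003], [0.037, 0, 0.003], [0.043, 0, 0.003], [0.046, 0, 0.003], [0.048, 0, 0.003], [0.048, 0, 0.003]]' --fingers '[0, 0, 0, 0, 0, 0, 0, 0, 0, 0]'

```text
t: 18.75
ee_pos: [488.5, 159.6, 52.2]
eef_rot: [0.0, 1.0, -0.001, -0.0]
contact_force: [-1.0, -0.1, -0.9]
grip_width: -0.1
grasp_force: 0.0
```

send_rows --rot '[[0, 0, 0], [0, 0, 0], [0, 0, 0], [0, 0, 0], [0, 0, 0], [0, 0, 0]]' --linear '[[0.001, 0, 0], [0.002, 0, 0], [0.003, 0, 0], [0.0035, 0, 0], [0.004, 0, 0], [0.004, 0, 0]]' --fingers '[0, 0, 0, 0, 0, 0]'

```text
t: 19.25
ee_pos: [492.3, 159.5, 52.3]
eef_rot: [0.0, 1.0, -0.001, -0.0]
contact_force: [-0.6, -0.4, 0.4]
grip_width: -0.1
grasp_force: 0.5
```

send_rows --rot '[[0, 0, 0], [0, 0, 0], [0, 0, 0]]' --linear '[[0.0005, 0, 0], [0.001, 0, 0], [0.001, 0, 0]]' --fingers '[0, 0, 0]'

```text
t: 19.5
ee_pos: [493.4, 159.6, 52.3]
eef_rot: [0.0, 1.0, -0.001, -0.0]
contact_force: [-0.1, -0.9, -0.1]
grip_width: -0.4
grasp_force: 0.5
```

send_rows --rot '[[0, 0, 0], [0, 0, 0], [0, 0, 0]]' --linear '[[0.0005, 0, 0], [0.001, 0, 0], [0.001, 0, 0]]' --fingers '[0, 0, 0]'

```text
t: 19.75
ee_pos: [494.3, 159.5, 52.3]
eef_rot: [0.0, 1.0, -0.001, -0.0]
contact_force: [-2.0, -0.2, 1.8]
grip_width: -0.1
grasp_force: 0.7
```

send_rows --rot '[[0, 0, 0], [0, 0, 0], [0, 0, 0]]' --linear '[[0.0005, 0, 0], [0.001, 0, 0], [0.001, 0, 0]]' --fingers '[0, 0, 0]'

```text
t: 20.0
ee_pos: [494.6, 159.5, 52.2]
eef_rot: [0.0, 1.0, -0.001, -0.001]
contact_force: [-6.3, -2.1, 2.0]
grip_width: 0.2
grasp_force: 3.1
```

send_rows --rot '[[0, 0, 0], [0, 0, 0], [0, 0, 0], [0, 0, 0], [0, 0, 0], [0, 0, 0], [0, 0, 0], [0, 0, 0], [0, 0, 0], [0, 0, 0]]' --linear '[[-0.003, 0, 0], [-0.01, 0, 0], [-0.025, 0, 0], [-0.045, 0, -0.02], [-0.06, 0, -0.05], [-0.06, 0.03, -0.08], [-0.07, 0.06, -0.11], [-0.08, 0.09, -0.14], [-0.09, 0.12, -0.15], [-0.1, 0.15, -0.15]]' --fingers '[0, 0, 0, 0, 0, 0, 0, 0, 0, 0]'

```text
t: 20.83
ee_pos: [395.5, 8.3, 205.2]
eef_rot: [0.001, 1.0, -0.0, 0.003]
contact_force: [0.8, -0.6, 0.4]
grip_width: 0.2
grasp_force: 0.0
```

send_rows --rot '[[0, 0, 0], [0, 0, 0], [0, 0, 0], [0, 0, 0], [0, 0, 0], [0, 0, 0], [0, 0, 0], [0, 0, 0]]' --linear '[[0, 0.03, 0], [0, 0.06, 0], [0, 0.09, 0], [0, 0.12, 0], [0, 0.15, 0], [0, 0.17, 0], [0, 0.19, 0], [0, 0.19, 0]]' --fingers '[0, 0, 0, 0, 0, 0, 0, 0]'

```text
t: 21.5
ee_pos: [394.8, -182.8, 202.2]
eef_rot: [0.001, 1.0, -0.002, 0.0]
contact_force: [-0.6, 0.0, -0.1]
grip_width: 0.0
grasp_force: 0.0
```

```bash
python3 - <<'E'
from h import *
f,W,sl,p,z,m,_=rects('top');print(robot.read_state()['ee_pos'],sl,p,z,m.sum())
for t in ['plate','rest_end','ceramic_tube','amber_tube','jar','socket','wrench']: print(t,[np.round(d['at']).tolist() for d in robot.landmark_of('top',t)])
print('fence top near',edge(f,(567,-90),(567,120),62,4))
print('plate near',edge(f,(506,150),(506.5,250),55))
print('plate near R',edge(f,(506,150),(506,215),55))
print('plate far on rest',edge(f,(566,150),(566,218),55,4))
print('plate right',edge(f,(510,140),(558,140),55)); print('plate left',edge(f,(510,259),(560,259),55))
g=grab('scene');h=lambda i:cv2.resize(i,None,fx=4,fy=4,interpolation=2)
cv2.imwrite('pics/c6.png',np.hstack([h(f['frame'][140:240,160:260,::-1]),h(g['frame'][140:240,270:370,::-1])]))
E
```

```text
[ 394.69283101 -181.18733222  202.11034647] (array([505.99798584,  57.7358551 ]), [141.45462036132812, 408.6383056640625], np.float32(-0.0049301707)) (array([536.90234375, 201.83650208]), [59.217079162597656, 120.40252685546875], np.float32(-0.015619525)) 56.097436002425866 1008
plate [[536.0, 203.0, 49.0], [356.0, 78.0, -2.0], [662.0, 68.0, 1.0]]
rest_end [[567.0, 219.0, 51.0]]
ceramic_tube [[518.0, 377.0, 0.0]]
amber_tube [[343.0, 220.0, 2.0]]
jar [[345.0, -78.0, -2.0]]
socket [[546.0, -120.0, 50.0]]
wrench []
fence top near (np.float32(-0.0046729604), array([566.64386 ,  27.101696], dtype=float32), np.float64(0.21009670889375318))
plate near (np.float32(0.00036628643), array([507.40494, 213.21489], dtype=float32), np.float64(0.2929280002592526))
plate near R (np.float32(-0.007465915), array([507.54858, 191.09322], dtype=float32), np.float64(0.2270949282713379))
plate far on rest (np.float32(0.004332737), array([566.4111 , 184.16953], dtype=float32), np.float64(0.4789226738541041))
plate right (np.float32(-1.5643783), array([531.88477, 141.01634], dtype=float32), np.float64(0.22625375795322927))
plate left (np.float32(-1.5655797), array([534.68494, 257.1266 ], dtype=float32), np.float64(1.7597740146250895))
```

View pics/c6.png

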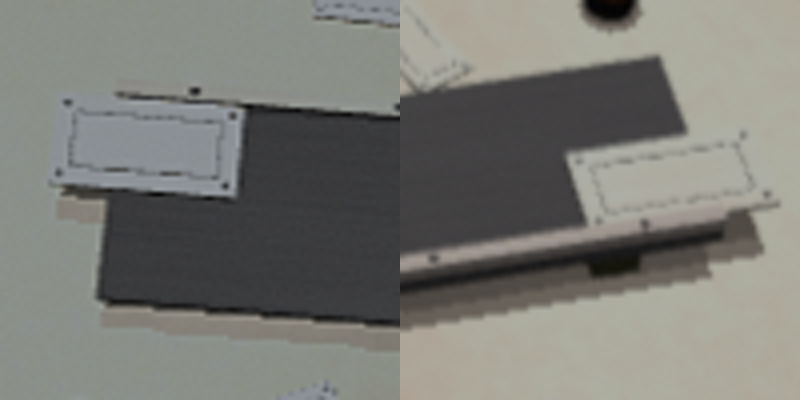

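The plate at (145,147) in the left panel is parallel to the fence within about 0.01 rad, against it within about 1 mm, and overhangs about 38 mm. The bystanders in view haven't moved. The networks didn't find the wrench in the last views, but the arm never came down near it. The hand is clear.

```bash
python3 -c "
from plant import robot
print(robot.hand_in())"
```

```text
the job is handed in; nothing more can be done
None
```

I've handed the job in, and the system gave no verdict: at my last measurement the plate lay flush along the fence (within about 1 mm and 0.01 rad) with about 38 mm past the open end, the hand was clear, and the bystanders I could see hadn't moved (the wrench went undetected in the last views, but the arm stayed away from it).

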